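# Put the mixed-up thread cones back on the holders that fit them

### The job

The three cones of sewing thread on the two thread stands have been put on one another's holders. Move each cone to the holder of its own size (largest cone on the holder with the largest dish, middle cone on the middle one, smallest cone on the smallest), letting it down gently over the tapered spindle and its collar until it stands upright on the dish, not jammed or pressed, and let go. The empty felt seat is free for putting a cone aside on the way; tip no cone over and leave the polish tin and the shoe brush where they are.

Things in the scene. Friction and masses are not known exactly. Their poses are not given: they have to be found in the camera images.
- cone_large: Largest cone of off-white thread, loose, round, about 0.25 kg. Origin: centre of its underside; z up its axis. Wound body 80 mm across at the foot, 55 mm at z=104; above it a straight brown tube nose, 30 mm across, z=104 to 128 mm: grasp it there. Bore from below 58 mm across at the foot, narrowing 1.2 mm per 10 mm, 62 mm deep. Starts standing on holder_small's dish, up to 8 mm off centre.
- cone_medium: Middle-sized cone of the same thread, loose, about 0.16 kg. Origin: centre of its underside; z up. Body 64 mm across at the foot, 42 mm at z=90; tube nose 26 mm across, z=90 to 112 mm: grasp it there. Bore 41 mm across at the foot, same taper and depth. Starts on holder_large, perched on its too wide collar with the foot 12 mm above the dish; lift it straight up.
- cone_small: Smallest cone of the same thread, loose, about 0.09 kg. Origin: centre of its underside; z up. Body 50 mm across at the foot, 33 mm at z=70; tube nose 22 mm across, z=70 to 92 mm: grasp it there. Bore 24 mm across at the foot, same taper and depth. Starts on holder_medium, perched on its too wide collar with the foot 12 mm above the dish; lift it straight up.
- holder_large: Largest holder, fixed: round steel dish 124 mm across with felt; in its middle a black collar 47 mm across and 12 mm high, and on it a tapered spindle (33 mm across below, 22 above). Origin: centre of the dish's underside; z up. Dish floor, where a cone's foot rests, at z=5 mm; collar top z=17, spindle top z=60 mm. Its own cone goes over both with 5.5 mm of play round the collar.
- holder_medium: Holder for the middle cone, same make and heights (dish floor z=5, collar top z=17, spindle top z=60 mm): dish 110 mm, collar 30 mm, spindle 19 to 12 mm across. Origin: centre of the dish's underside; z up.
- holder_small: Holder for the smallest cone, same make and heights (dish floor z=5, collar top z=17, spindle top z=60 mm): dish 98 mm, collar 13 mm, spindle 9 to 7 mm across. Origin: centre of the dish's underside; z up.
- free_seat: The empty seat: flat grey felt disc 86 mm across, 5 mm thick, no dish or plug, fixed. Origin: centre of its underside; its top, where a cone can stand, at z=5 mm. The three holders and this seat fill the four places of two flat grey stands (142 x 276 mm, top 12 mm above the bench, places of a stand 130 mm apart); which is where changes.
- polish_tin: Round flat shoe-polish tin, 78 mm across, 27 mm high, loose on the bench in front of one stand; a bystander, leave it. Origin: centre of its underside.
- shoe_brush: Wooden shoe brush, 90 x 52 x 44 mm, loose on the bench in front of the other stand; a bystander, leave it. Origin: centre of its underside.

How it is judged:
At the end, for the whole second after the job is handed in: Each cone stands on the holder of its own size: its axis within 10 mm of the spindle's, its foot within 5 mm of the dish, upright within 3 degrees, released and at rest; the polish tin and the shoe brush within 25 mm of where they stood (horizontal distance between cone_large and holder_large below 0.01 m and z of cone_large in the frame of holder_large between 0.002 and 0.01 m and angle between each of cone_large, cone_medium, cone_small's own z axis and vertical below 0.055 rad and linear speed of each of cone_large, cone_medium, cone_small below 0.02 m/s and angular speed of each of cone_large, cone_medium, cone_small below 0.2 rad/s and contact force between each of cone_large, cone_medium, cone_small and the fingers below 0.2 N and horizontal distance between cone_medium and holder_medium below 0.01 m and z of cone_medium in the frame of holder_medium between 0.002 and 0.01 m and horizontal distance between cone_small and holder_small below 0.01 m and z of cone_small in the frame of holder_small between 0.002 and 0.01 m and distance of each of polish_tin, shoe_brush from where it was at the start of the episode below 0.025 m); the robot touches nothing.
It fails at once if a cone is pressed or jammed on to its own holder with more than 60 N of contact force (contact force between cone_large and holder_large above 60 N or contact force between cone_medium and holder_medium above 60 N or contact force between cone_small and holder_small above 60 N).
It fails at once if a cone is tipped over (more than 40 degrees) (angle between any of cone_large, cone_medium, cone_small's own z axis and vertical above 0.7 rad).
It fails at once if the polish tin or the shoe brush is pushed more than 25 mm from its place (distance of any of polish_tin, shoe_brush from where it was at the start of the episode above 0.025 m).
It also fails if it takes over 128 s, if anything falls off the work surface, if the arm or the gripper's body presses on something with over 40 N, if the wrist force passes 120 N, or if a joint passes its speed limit or range.

### The arm

A 6-joint arm with a two-finger parallel gripper is mounted at the origin on the work surface; the furniture and walls round the work are solid. World frame = base frame: x ahead of the robot, y to its left, z up, the work surface at z = 0. Lengths are in m, angles in rad, forces in N, time in s.
With the tool pointing down it reaches from about 0.25 to 0.8 m from the base axis. Payload 8.5 kg.
Tool frame: the origin (TCP) lies between the finger pads; the fingertips stand 11 mm ahead of it and the grasp point (between the pads) lies 8 mm behind it (ctrl.nose_length is the distance from the TCP to the fingertips, in m); z points along the fingers, y is the line along which they close (so a half turn about z gives the same grasp; the last joint's range is limited). The gripper opens to 85 mm and grips with 20 to 120 N. Pads are 22 mm wide; open, the fingers measure 114 mm over their backs; the gripper's body (76 mm by 85 mm) begins 54 mm behind the grasp point. The pads swing forward as they close: fully open they stand 13 mm farther back than shut.
Start: joints at [1.135, 0.238, -0.013, 1.319, 0, 1.571], TCP at [0.222, 0.476, 0.242] pointing down, gripper open.
Joint ranges: [-2.66, 2.66], [-1.03, 1.9], [-1.14, 1.46], [-1.82, 2.27], [-1.45, 1.34], [-3.14, 3.14]. Speed limits (rad/s): [2.22, 2.22, 2.79, 3.14, 3.14, 3.14].

### API

Orientations are given as a unit quaternion [w, x, y, z].
In Python, from station import ctrl gives the robot as it stands.
- The arm moves only by the tool send_rows, never from a script. Its argument "targets" is one flat list of numbers, 7 for each row, row after row: the shift along the tool's x, y, z scaled (see below), then the turn, a rotation vector about the tool's x, y, z scaled (see below), then the opening, from 0 (shut) to 1 (fully open). In form: [x, y, z, ax, ay, az, grip, x, y, z, ax, ay, az, grip, ...]. A call has exactly 5 rows; each row shifts and turns the commanded pose from where the row before left it, along the tool's axes as they then stand; what a row does not reach is not made up. The controller multiplies each number of a shift by 300 mm and each number of a turn by 4 degrees. A row lasts 1/10 s, in which the tool goes at most 50 mm and 8.59 degrees, less where a joint would pass 70% of its speed; a pose out of reach is approached as far as the arm can. A call with a number of a shift or a turn outside -1 to 1 is refused whole. A call with a gripper value outside its range is refused whole. The fingers move at their own pace and stop on an object; the grip force is fixed at half the most. Time passes only in rows, so rows that do not move let the fingers close, or fill a call up. It gives the time, the measured TCP pose, the force, the opening and the grip force at its end, in the units of the state.
- ctrl.state(): the state, without advancing time (a new reading comes with each control period).
- ctrl.snapshot(name): name is "scene" or "top" or "wrist"; returns (picture, depth): 420x560x3 uint8, red, green, blue; 420x560 float32, m along the optical axis (not along the pixel's ray), 0 where there is no reading.
- ctrl.calibration(name): a dict with "camera_matrix" (3x3 intrinsics, pixels), "world_from_camera" (4x4, takes a point from camera to world coordinates). Camera axes: x right, y down, z forward; pixel columns grow to the right and rows downward; lengths in m; the calibration is good to about 2 mm. A picture is of the moment at which its call begins: read the wrist's pose just before it. calibration takes no time and is no camera call; for the wrist camera it gives the pose at the moment of the call.
- ctrl.close_job(): hands the job in; it is judged then, once.
The state is a dict: "clock": time; "q": joint angles; "joint_vel": joint speeds; "joint_efforts": joint torques, N m; "position": TCP position; "ee_rot": TCP orientation; "ft_force": force on the tool from outside, world axes, zero at the start; "moment": the same for the moment, N m; "opening": finger opening in m; "finger_force": force on a finger pad.
Only numpy, scipy, OpenCV 4.12 (cv2) and the standard library are available. Lean on these libraries where they do the work, as an engineer would, in place of code of your own. Each camera call takes 0.05 s, during which the arm holds its last target. There are 200 camera calls.

## Working session

There is one attempt and no reset: what is moved stays moved. The work goes in short steps, Python scripts to look and compute and a tool call to move; the robot and the scene stay as the last step left them, time stands still between calls to the robot, and variables do not carry over. Pictures are saved under pics/ and viewed, at most 14 in all, crops included, and the job is handed in when it is done.

Besides the shell and the picture viewer there is one more tool, called after "Request:" in YAML: its name, and indented under it one key for each argument. send_rows: Moves the arm, as the interface text tells. Its arguments: {"type":"object","properties":{"targets":{"type":"array","items":{"type":"number"}}},"required":["targets"]}

```bash
mkdir -p pics; ls
python3 - <<'E'
from station import ctrl
import cv2,numpy as np
s=ctrl.state()
for k,v in s.items(): print(k,np.round(v,4))
for n in("top","scene"):
    p,d=ctrl.snapshot(n); cv2.imwrite(f"pics/{n}0.png",p[:,:,::-1]); np.savez(f"{n}0.npz",p=p,d=d)
    c=ctrl.calibration(n); print(n,np.round(c["camera_matrix"],1).tolist(),np.round(c["world_from_camera"],4).tolist())
E
```

```text
pics
clock 0.0
q [ 1.135   0.2387 -0.0143  1.3192  0.      1.5708]
joint_vel [-0.0007  0.0002 -0.001   0.0019 -0.0005 -0.0014]
joint_efforts [-1.00000e-04 -5.38771e+01  3.46441e+01  1.85000e-02  1.00000e-04
  0.00000e+00]
position [0.2214 0.4756 0.2417]
ee_rot [-2.000e-04  2.162e-01  9.764e-01 -7.000e-04]
ft_force [-0.0145 -0.3681 -0.8047]
moment [-0.0139 -0.0405 -0.0097]
finger_force 0.0
opening 0.0853
top [[477.5, 0.0, 279.7], [0.0, 477.5, 212.3], [0.0, 0.0, 1.0]] [[0.0289, -0.9871, 0.1573, 0.3278], [-0.9996, -0.0294, -0.0008, -0.0752], [0.0054, -0.1572, -0.9875, 1.0621], [0.0, 0.0, 0.0, 1.0]]
scene [[406.8, 0.0, 281.0], [0.0, 406.8, 212.0], [0.0, 0.0, 1.0]] [[0.5916, -0.4416, 0.6745, -0.2036], [-0.8059, -0.3452, 0.481, -0.5529], [0.0204, -0.8281, -0.5601, 0.63], [0.0, 0.0, 0.0, 1.0]]
```

View pics/top0.png

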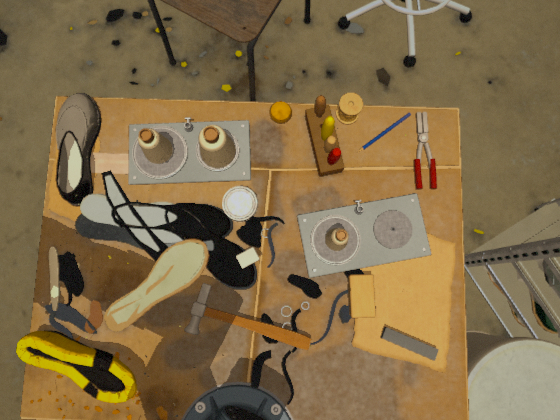

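View pics/scene0.png

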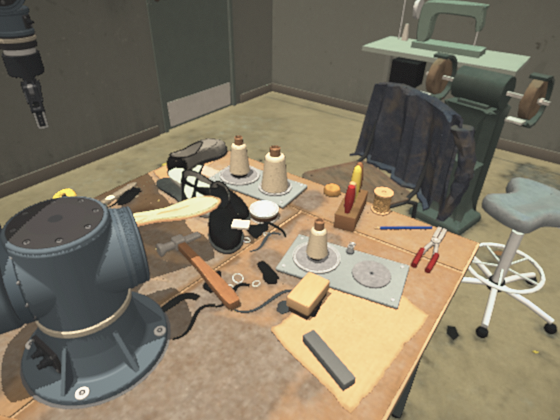

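The top view shows:
- **Left stand:** medium cone on the large dish (158,152) and large cone on the small dish (217,150).
- **Right stand:** small cone on the medium dish (336,238) and the free seat (393,229).
- **Bystanders:** tin at (240,203) and brush at (362,296).

The scene view agrees with this. Next I measure positions.

```bash
cat > h.py <<'E'
import numpy as np,cv2
from station import ctrl
def cloud(d,c):
    K=c["camera_matrix"];T=np.array(c["world_from_camera"])
    v,u=np.mgrid[:d.shape[0],:d.shape[1]]
    P=np.stack([(u-K[0][2])/K[0][0]*d,(v-K[1][2])/K[1][1]*d,d],-1)
    return P@T[:3,:3].T+T[:3,3]
def ray(u,v,z,c):
    K=c["camera_matrix"];T=np.array(c["world_from_camera"])
    r=T[:3,:3]@np.array([(u-K[0][2])/K[0][0],(v-K[1][2])/K[1][1],1]);t=T[:3,3]
    return t+r*(z-t[2])/r[2]
def circ(X):
    A=np.c_[2*X,np.ones(len(X))];s=np.linalg.lstsq(A,(X**2).sum(1),rcond=None)[0]
    return s[:2],np.sqrt(s[2]+s[0]**2+s[1]**2)
E
python3 - <<'E'
from h import *
z=np.load("top0.npz");c=ctrl.calibration("top");P=cloud(z["d"],c)
# profile along dish rows
for n,r,cols in(("L",160,range(120,256,3)),("R",245,range(296,430,3))):
    print(n,[(u,int(P[r,u,2]*1000)) for u in cols])
# nose tops
for n,(u,v) in dict(med=(148,134),large=(211,133),small=(340,236)).items():
    W=P[v-22:v+22,u-22:u+22].reshape(-1,3);zt=np.percentile(W[:,2],99.5)
    S=W[W[:,2]>zt-.008]; (cc,r)=cv2.minEnclosingCircle((S[:,:2]*1000).astype(np.float32))
    print(n,"ztop",zt,len(S),S.mean(0).round(4),np.round(cc,1),round(r,1))
hsv=cv2.cvtColor(z["p"],cv2.COLOR_RGB2HSV)
for n,(u,v) in dict(tin=(240,203),brush=(362,296),seat=(393,229)).items(): print(n,P[v,u].round(3))
big=cv2.resize(z["p"][90:300,110:450][:,:,::-1],None,fx=2.35,fy=2.35,interpolation=cv2.INTER_CUBIC);cv2.imwrite("pics/topz.png",big)
E
```

```text
L [(120, 1), (123, 0), (126, 0), (129, 12), (132, 9), (135, 18), (138, 18), (141, 14), (144, 17), (147, 19), (150, 48), (153, 53), (156, 54), (159, 49), (162, 42), (165, 35), (168, 15), (171, 15), (174, 17), (177, 14), (180, 17), (183, 15), (186, 11), (189, 12), (192, 10), (195, 14), (198, 19), (201, 14), (204, 36), (207, 57), (210, 63), (213, 64), (216, 65), (219, 60), (222, 56), (225, 50), (228, 39), (231, 22), (234, 12), (237, 11), (240, 10), (243, 11), (246, 11), (249, 8), (252, 0), (255, -2)]
R [(296, -3), (299, 2), (302, 4), (305, 12), (308, 10), (311, 18), (314, 17), (317, 21), (320, 14), (323, 17), (326, 16), (329, 49), (332, 64), (335, 80), (338, 90), (341, 89), (344, 71), (347, 18), (350, 15), (353, 17), (356, 13), (359, 20), (362, 10), (365, 13), (368, 8), (371, 16), (374, 15), (377, 11), (380, 11), (383, 17), (386, 19), (389, 17), (392, 19), (395, 18), (398, 21), (401, 16), (404, 10), (407, 11), (410, 11), (413, 9), (416, 10), (419, 13), (422, 10), (425, 11), (428, 10)]
med ztop 0.4424796173854648 10 [ 0.3278 -0.0752  1.0621] [327.8 -75.2] 0.0
large ztop 0.1472306746803715 95 [0.6079 0.0577 0.2112] [485.5   0.9] 175.1
small ztop 0.12218517322524958 63 [ 0.4295 -0.1915  0.1794] [ 386.1 -141.1] 88.0
tin [0.512 0.013 0.02 ]
brush [ 0.317 -0.254  0.042]
seat [ 0.464 -0.327  0.016]
```

View pics/topz.png

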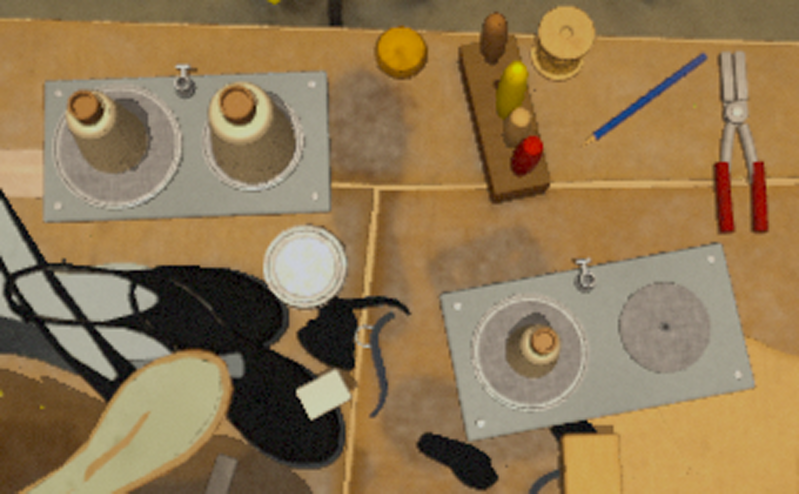

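The zoom shows the orange nose tops and the pale dish rims clearly. In the crop, the noses are at (86,106), (239,103) and (543,341), and the rims are centred near (118,147), (253,136) and (529,352). I'll cast rays on those features at their known heights.

Run:
```python
from h import *
z=np.load("top0.npz");c=ctrl.calibration("top");img=z["p"]
hsv=cv2.cvtColor(img,cv2.COLOR_RGB2HSV)
for n,(u,v) in dict(plate=(255-10,140),dish=(150,175),rim=(142,176),noseL=(211,133),noseM=(146,134),noseS=(341,235),seat=(393,229)).items(): print(n,hsv[v,u])
S=hsv[:,:,1].astype(int);V=hsv[:,:,2]
# stands: low saturation blobs
m=((S<60)&(V>80)).astype(np.uint8)*255
for n,(x0,y0,x1,y1) in dict(L=(122,112,258,192),R=(292,190,440,282)).items():
    w=np.zeros_like(m);w[y0:y1,x0:x1]=m[y0:y1,x0:x1]
    w=cv2.morphologyEx(w,cv2.MORPH_OPEN,np.ones((5,5)))
    k=max(cv2.findContours(w,0,2)[0],key=cv2.contourArea)[:,0,:]
    X=np.array([ray(a,b,.012,c)[:2]*1000 for a,b in cv2.convexHull(k)[:,0,:]],np.float32)
    (cc,sz,an)=cv2.minAreaRect(X);B=cv2.boxPoints((cc,sz,an))
    e=[B[1]-B[0],B[2]-B[1]];e=max(e,key=np.linalg.norm);e/=np.linalg.norm(e)
    print(n,np.round(cc,1),np.round(sz,1),"places",np.round(cc+65*e,1),np.round(cc-65*e,1),e)
for n,(u,v,h) in dict(med=(147,135,.141),large=(211,134,.145),small=(341,235,.121)).items():
    w=np.zeros_like(m);s=np.s_[v-16:v+16,u-16:u+16]
    w[s]=((S[s]>110)&(hsv[s][:,:,0]<20)&(V[s]>120))*255
    k=max(cv2.findContours(w,0,1)[0],key=cv2.contourArea)
    X=np.array([ray(a,b,h,c)[:2]*1000 for a,b in k[:,0,:]])
    M=cv2.moments(k);print(n,cv2.contourArea(k),np.round(circ(X)[0],1),round(circ(X)[1],1),ray(M['m10']/M['m00'],M['m01']/M['m00'],h,c).round(4))
# seat centroid
k=(S<40)&(V<175)
for n,(x,y) in dict(Hl=(118,147),Hs=(253,136),Hm=(529,352),seat=(665,327)).items(): print(n,ray(110+x/2.35-.3,90+y/2.35-.3,.017,c).round(4))
c2=ctrl.calibration("wrist");print(np.round(c2["world_from_camera"],3))
```

```text
plate [ 24  33 160]
dish [ 18  40 183]
rim [ 27  33 154]
noseL [ 15 157 180]
noseM [ 16 168 176]
noseS [ 16 143 192]
seat [15 44 70]
L [628.3 133.3] [139.7 274. ] places [632.7  68.5] [623.8 198.2] [ 0.06849327 -0.9976516 ]
R [ 451.  -262.1] [141.2 274.1] places [ 464.6 -325.7] [ 437.3 -198.6] [ 0.20985809 -0.9777319 ]
med 109.5 [653.4 197.7] 20.0 [0.6528 0.1995 0.141 ]
large 154.5 [630.5  68. ] 14.4 [0.6305 0.068  0.145 ]
small 90.5 [ 437.3 -199.6] 10.8 [ 0.4372 -0.1996  0.121 ]
Hl [0.6235 0.1983 0.017 ]
Hs [0.6383 0.0693 0.017 ]
Hm [ 0.4374 -0.1988  0.017 ]
seat [ 0.4647 -0.3263  0.017 ]
[[ 0.422  0.87   0.254  0.159]
 [ 0.907 -0.405 -0.12   0.507]
 [-0.002  0.281 -0.96   0.374]
 [ 0.     0.     0.     1.   ]]
```

Run:
```python
from h import *
z=np.load("top0.npz");c=ctrl.calibration("top");img=z["p"];d=z["d"];P=cloud(d,c)
hsv=cv2.cvtColor(img,cv2.COLOR_RGB2HSV)
s=np.s_[124:146,134:162]
m=((hsv[s][:,:,1]>110)&(hsv[s][:,:,0]<20)&(hsv[s][:,:,2]>120))
for r,dd in zip(m,P[s]): print(''.join('#' if x else '.' for x in r),' '.join('%3d'%(q[2]*1000) if q[2]<1 else '---' for q in dd[::2]))
print(ray(146.5,134.5,.141,c))
```

```text
............................  10   9   8   9   7  11  12   9  12  10  10  10  13  10
............................  13  11  13  12  12  12  15  10  11  10  11  13  11  11
............................  14  11  12  12  10   9  10   8  10  13  18  18  19  21
............................  13  13  12  12  12   8  10  10  14  19  17  17  17  13
..........#.#...............  11   8  13  13  12 136  13  21  18  14  19  16  16  14
........#######.............  14  12  14  10 140 141 142 141 116 115  15  16  17  18
.......##.....###...........  12  10  11 140 137 136 137 142 118 117 110  14  20  17
......#...########..........  10   9   9 139 133 131 130 135 140 114 120 113  18  18
.....#..###########.........  12  12  12 139 134 129 130 131 139 120 115 117  18  16
.....#..#########...........  12  11  14 139 132 133 132 133 139 120 118 115 106  15
.....#.##########...........  13  13 139 138 135 134 132 133 141 130 119 119 113  87
.....#.##########...........  11  10 141 135 134 131 130 133 141 129 119 118 111  96
.....#..#########...........  11  10 120 134 130 --- 132 134 139 133 116 116 116 100
.....##.#########........#..  10  15 115 141 132 133 136 132 137 129 119 118 114 104
......##########.........#..  11  12 119 138 130 131 132 140 135 127 120 118 113 106
.......#######..............  11  20 117 137 141 138 139 140 136 127 117 117 113 103
........####................  14  19 114 117 139 142 140 135 130 119 116 120 114 103
............................  11  19 113 121 126 135 133 132 127 120 117 114 111 103
............................  18  14 112 121 118 128 129 121 122 117 119 115 110 106
........................#...  17  16  16 118 115 121 122 116 116 116 117 115 110  99
............................  18  15  18 114 119 118 118 118 118 118 117 112 109 100
............................  22  15  16 110 114 116 119 120 117 117 114 113 107  98
[0.62422808 0.19518996 0.141     ]
```

Request:
send_rows:
  targets: [0,0,-0.05,0,0,-1,1,0,0,-0.05,0,0,-1,1,0,0,0,0,0,-1,1,0,0,0,0,0,-1,1,0,0,0,0,0,-1,1]

```text
clock: 0.6
position: [0.2215, 0.4758, 0.2721]
ee_rot: [-0.0, 0.042, 0.999, -0.0]
ft_force: [0.1, 0.8, 0.0]
opening: 0.0852
finger_force: 0.0
```

Request:
send_rows:
  targets: [0,0,0,0,0,-1,1,0,0,0,0,0,-0.24,1,0,0,0,0,0,0,1,0,0,0,0,0,0,1,0,0,0,0,0,0,1]

```text
clock: 1.1
position: [0.2216, 0.4759, 0.2722]
ee_rot: [-0.0, 0.001, 1.0, -0.0]
ft_force: [0.8, 0.6, 0.4]
opening: 0.0853
finger_force: 0.0
```

```bash
python3 -c "
from h import *
s=ctrl.state();print(s['position'],s['ee_rot'],ctrl.nose_length,s['q'])
from scipy.spatial.transform import Rotation as R
q=s['ee_rot'];print(R.from_quat(q,scalar_first=True).as_matrix().round(4))"
```

```text
[0.22158949 0.47587388 0.27220146] [-4.45648929e-05  5.66908785e-04  9.99999830e-01 -1.25048029e-04] 0.011 [ 1.13502025e+00  2.30348047e-01  5.22644632e-02  1.39297710e+00
 -2.46192422e-05  1.13615407e+00]
[[-1.0e+00  1.1e-03 -1.0e-04]
 [ 1.1e-03  1.0e+00 -3.0e-04]
 [ 1.0e-04 -3.0e-04 -1.0e+00]]
```

Request:
send_rows:
  targets: [-0.134,-0.0926,0,0,0,0,1,-0.134,-0.0926,0,0,0,0,1,-0.134,-0.0926,0,0,0,0,1,-0.134,-0.0926,0,0,0,0,1,-0.134,-0.0926,0,0,0,0,1]

```text
clock: 1.6
position: [0.424, 0.3356, 0.2724]
ee_rot: [0.0, 0.0, 1.0, 0.0]
ft_force: [0.4, 1.4, -0.5]
opening: 0.0853
finger_force: 0.0
```

Request:
send_rows:
  targets: [-0.134,-0.0926,0,0,0,0,1,-0.134,-0.0926,0,0,0,0,1,-0.134,-0.0926,0,0,0,0,1,-0.134,-0.0926,0,0,0,0,1,-0.134,-0.0926,0,0,0,0,1]

```text
clock: 2.1
position: [0.6251, 0.1965, 0.2723]
ee_rot: [0.0, 0.001, 1.0, 0.0]
ft_force: [0.6, 1.5, 0.1]
opening: 0.0853
finger_force: 0.0
```

Request:
send_rows:
  targets: [0,0,0,0,0,0,1,0,0,0,0,0,0,1,0,0,0,0,0,0,1,0,0,0,0,0,0,1,0,0,0,0,0,0,1]

```text
clock: 2.6
position: [0.6228, 0.199, 0.2729]
ee_rot: [0.0, -0.001, 1.0, 0.0]
ft_force: [-1.1, -0.0, 0.1]
opening: 0.085
finger_force: 0.0
```

Run:
```python
from h import *
c=ctrl.calibration("wrist");p,d=ctrl.snapshot("wrist");cv2.imwrite("pics/w1.png",p[:,:,::-1]);np.savez("w1.npz",p=p,d=d,T=c["world_from_camera"],K=c["camera_matrix"])
print(ctrl.state()['position'],np.round(c["world_from_camera"],3))
P=cloud(d,c);ok=(d>0.05)
for n,lo,hi,y0,y1 in(("med",.136,.146,.16,.24),("large",.140,.15,.03,.11)):
    m=ok&(P[...,2]>lo)&(P[...,2]<hi)&(P[...,1]>y0)&(P[...,1]<y1)&(P[...,0]>.59)&(P[...,0]<.68)
    X=P[m][:,:2]*1000
    if len(X)>10:print(n,len(X),np.median(X,0),cv2.minEnclosingCircle(X.astype(np.float32)))
```

```text
[0.62288781 0.19886437 0.27284225] [[-0.001  0.96   0.282  0.553]
 [ 1.     0.001  0.001  0.2  ]
 [ 0.     0.282 -0.96   0.405]
 [ 0.     0.     0.     1.   ]]
med 427 [627.00515281 201.03029695] ((626.732177734375, 200.59425354003906), 13.283546447753906)
large 620 [631.25701904  70.19927133] ((631.664306640625, 69.80564880371094), 15.67119026184082)
```

View pics/w1.png

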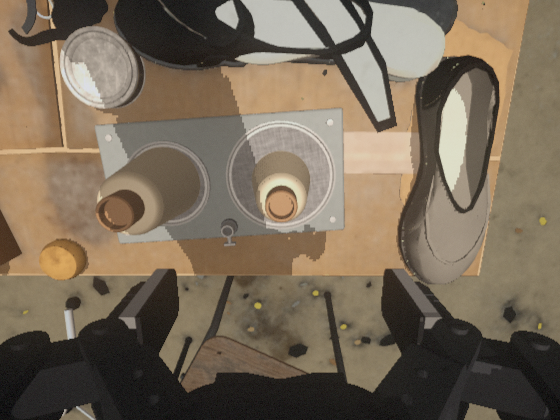

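The wrist view shows the medium nose at (282,205) and the large nose at (121,210). They come out at (627,200.6) r13.3 and (631.7,69.8) r15.7, which matches the known sizes and agrees with the top view to 2–3 mm. Now I descend on the medium cone and grasp it.

Request:
send_rows:
  targets: [-0.01,0.003,0.11,0,0,0,1,0,0,0.11,0,0,0,1,0,0,0.11,0,0,0,1,0,0,0.08,0,0,0,1,0,0,0.06,0,0,0,1]

```text
clock: 3.15
position: [0.6254, 0.1993, 0.1297]
ee_rot: [-0.001, -0.0, 1.0, -0.0]
ft_force: [-0.4, 0.1, 0.4]
opening: 0.0856
finger_force: 0.0
```

Request:
send_rows:
  targets: [0,0,0,0,0,0,1,0,0,0,0,0,0,0.6,0,0,0,0,0,0,0.4,0,0,0,0,0,0,0.2,0,0,0,0,0,0,0]

```text
clock: 3.65
position: [0.627, 0.1991, 0.1322]
ee_rot: [0.001, 0.0, 1.0, 0.0]
ft_force: [-0.6, 0.1, 0.7]
opening: 0.0285
finger_force: 0.0
```

Request:
send_rows:
  targets: [0,0,0,0,0,0,0,0,0,0,0,0,0,0,0,0,0,0,0,0,0,0,0,0,0,0,0,0,0,0,0,0,0,0,0]

```text
clock: 4.15
position: [0.6271, 0.1992, 0.1324]
ee_rot: [0.001, 0.0, 1.0, 0.0]
ft_force: [-0.1, 1.1, 5.9]
opening: 0.0238
finger_force: 58.6
```

Run:
```python
from h import *
z=np.load("w1.npz");c=dict(camera_matrix=z["K"],world_from_camera=z["T"])
for n,u,v in(("Hl",282.5,174.5),("Hs",163,187)):
  for h in(.017,.02): print(n,h,ray(u,v,h,c).round(4))
hsv=cv2.cvtColor(z["p"],cv2.COLOR_RGB2HSV);P=cloud(z["d"],c)
# bench and plate consistency
for n,u,v in(("plate",215,135),("dish",250,165)):print(n,np.median(P[v-3:v+4,u-3:u+4].reshape(-1,3),0).round(4))
for n,u,v in(("c1",97,127),("c2",343,109),("c3",343,229),("c4",117,242)): print(n,ray(u,v,.012,c).round(4))
```

```text
Hl 0.017 [0.6241 0.2032 0.017 ]
Hl 0.02 [0.6236 0.2032 0.02  ]
Hs 0.017 [0.6388 0.0663 0.017 ]
Hs 0.02 [0.6381 0.0674 0.02  ]
plate [0.5807 0.128  0.0123]
dish [0.6132 0.1666 0.0175]
c1 [ 0.5722 -0.002   0.012 ]
c2 [0.5528 0.269  0.012 ]
c3 [0.6912 0.2763 0.012 ]
c4 [0.7083 0.0023 0.012 ]
```

Request:
send_rows:
  targets: [0,0,-0.03,0,0,0,0,0,0,-0.07,0,0,0,0,0,0,-0.12,0,0,0,0,0,0,-0.14,0,0,0,0,0,0,-0.12,0,0,0,0]

```text
clock: 4.65
position: [0.6263, 0.1988, 0.2776]
ee_rot: [0.0, 0.0, 1.0, -0.0]
ft_force: [0.5, 0.5, -1.1]
opening: 0.0241
finger_force: 59.0
```

Request:
send_rows:
  targets: [0,0,0,0,0,0,0,0.01,-0.04,0,0,0,0,0,0.03,-0.09,0,0,0,0,0,0.04,-0.13,0,0,0,0,0,0.045,-0.145,0,0,0,0,0]

```text
clock: 5.15
position: [0.5874, 0.0761, 0.2731]
ee_rot: [-0.002, -0.001, 1.0, -0.0]
ft_force: [0.4, -0.5, -0.3]
opening: 0.0238
finger_force: 59.0
```

Request:
send_rows:
  targets: [0.045,-0.145,0,0,0,0,0,0.045,-0.145,0,0,0,0,0,0.045,-0.145,0,0,0,0,0,0.045,-0.145,0,0,0,0,0,0.045,-0.145,0,0,0,0,0]

```text
clock: 5.65
position: [0.5191, -0.142, 0.2737]
ee_rot: [-0.001, 0.0, 1.0, 0.0]
ft_force: [0.5, -0.8, -1.2]
opening: 0.0242
finger_force: 59.0
```

Request:
send_rows:
  targets: [0.045,-0.145,0,0,0,0,0,0.045,-0.145,0,0,0,0,0,0.045,-0.145,0,0,0,0,0,0.04,-0.1,0,0,0,0,0,0.02,-0.08,0,0,0,0,0]

```text
clock: 6.15
position: [0.4601, -0.3264, 0.2736]
ee_rot: [-0.002, 0.001, 1.0, 0.001]
ft_force: [-0.4, 0.6, -0.8]
opening: 0.0236
finger_force: 59.1
```

Request:
send_rows:
  targets: [0,0,0,0,0,0,0,0,0,0,0,0,0,0,0,0,0,0,0,0,0,0,0,0,0,0,0,0,0,0,0,0,0,0,0]

```text
clock: 6.65
position: [0.4632, -0.3237, 0.2753]
ee_rot: [-0.0, -0.001, 1.0, 0.0]
ft_force: [0.6, -0.6, -1.1]
opening: 0.0235
finger_force: 59.1
```

Run:
```python
from h import *
print(ctrl.state()['position'],ctrl.state()['q'])
c=ctrl.calibration("wrist");p,d=ctrl.snapshot("wrist");cv2.imwrite("pics/w2.png",p[:,:,::-1]);np.savez("w2.npz",p=p,d=d,T=c["world_from_camera"],K=c["camera_matrix"])
p,d=ctrl.snapshot("top");cv2.imwrite("pics/top2.png",p[:,:,::-1]);np.savez("top2.npz",p=p,d=d)
```

```text
[ 0.46319332 -0.32371264  0.2752975 ] [-6.09918590e-01  3.00571511e-01  1.57011833e-01  1.42739603e+00
 -9.48195610e-05 -6.11082882e-01]
```

View pics/w2.png

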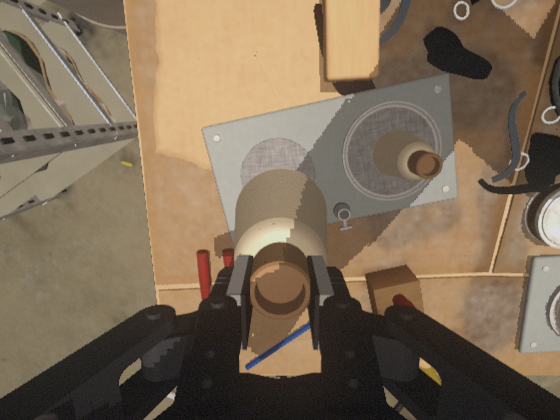

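The wrist view shows the medium cone hanging upright. The bare seat is behind it, near (278,170), and the brush is clear. Lowering onto the seat.

Request:
send_rows:
  targets: [-0.006,-0.006,0.06,0,0,0,0,0,0,0.11,0,0,0,0,0,0,0.11,0,0,0,0,0,0,0.1,0,0,0,0,0,0,0.06,0,0,0,0]

```text
clock: 7.25
position: [0.4641, -0.3254, 0.1411]
ee_rot: [-0.001, -0.0, 1.0, 0.001]
ft_force: [-0.3, -0.2, -0.4]
opening: 0.0237
finger_force: 59.2
```

Request:
send_rows:
  targets: [0,0,0.03,0,0,0,0,0,0,0.02,0,0,0,0,0,0,0.01,0,0,0,0,0,0,0,0,0,0,0,0,0,0,0,0,0,0]

```text
clock: 7.75
position: [0.4652, -0.3266, 0.1262]
ee_rot: [0.001, 0.0, 1.0, -0.0]
ft_force: [-0.3, -0.7, -1.3]
opening: 0.0236
finger_force: 59.2
```

Run:
```python
from h import *
s=ctrl.state();print(s['position'],s['ft_force'])
# stand L from top2 (medium gone): rim view + stand R
z=np.load("top2.npz");cv2.imwrite("pics/t2z.png",cv2.resize(z["p"][110:260,120:420][:,:,::-1],None,fx=2.6,fy=2.6,interpolation=cv2.INTER_CUBIC))
```

```text
[ 0.4651907  -0.32662892  0.12615575] [-0.30880576 -0.71810357 -1.29329491]
```

View pics/t2z.png

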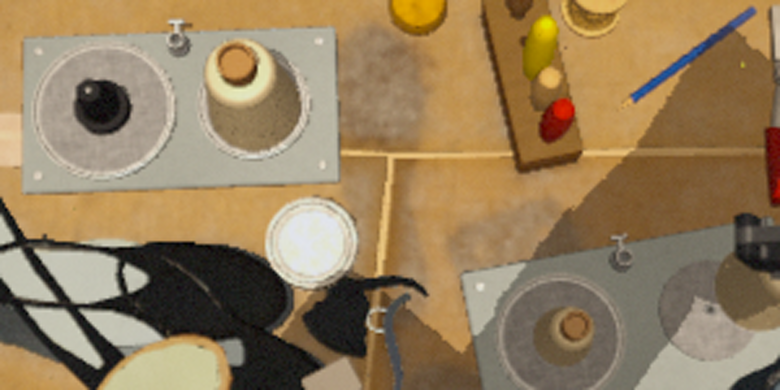

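The view from above shows the empty large holder, with its dish centred near crop (104,110) and a black collar. The medium cone is about 6 mm above the seat, so I keep lowering it in small steps.

Request:
send_rows:
  targets: [0,0,0.007,0,0,0,0,0,0,0.006,0,0,0,0,0,0,0.004,0,0,0,0,0,0,0,0,0,0,0,0,0,0,0,0,0,0]

```text
clock: 8.25
position: [0.4648, -0.3264, 0.1205]
ee_rot: [0.0, 0.0, 1.0, -0.0]
ft_force: [-0.7, 0.8, 2.5]
opening: 0.0237
finger_force: 59.4
```

Request:
send_rows:
  targets: [0,0,0.002,0,0,0,0,0,0,0.001,0,0,0,0,0,0,0,0,0,0,0,0,0,0,0,0,0,0,0,0,0,0,0,0,0]

```text
clock: 8.75
position: [0.465, -0.3264, 0.1204]
ee_rot: [0.001, 0.0, 1.0, -0.0]
ft_force: [-1.8, 1.9, 10.7]
opening: 0.0238
finger_force: 60.3
```

Run:
```python
from h import *
c=ctrl.calibration("top");z=np.load("top2.npz")
g=cv2.cvtColor(z["p"],cv2.COLOR_RGB2GRAY)
# black collar+spindle mask, rim edge: radial gradient search about dish centre
def rim(u0,v0,h,R,angs,f=477.5,D=1.04):
    cw=ray(u0,v0,h,c)[:2]
    for it in range(4):
        pts=[]
        T=np.linalg.inv(np.array(c["world_from_camera"]));K=np.array(c["camera_matrix"])
        for a in np.deg2rad(angs):
            rr=np.arange(R-.010,R+.010,.0005)
            W=np.c_[cw[0]+rr*np.cos(a),cw[1]+rr*np.sin(a),np.full_like(rr,h),np.ones_like(rr)]
            q=(T@W.T)[:3];q=K@q;q=(q[:2]/q[2]).T.astype(np.float32)
            v=cv2.remap(cv2.GaussianBlur(g,(3,3),0),q[None,:,0],q[None,:,1],cv2.INTER_LINEAR)[0].astype(float)
            pts.append(W[np.argmax(v),:2])   # brightest = rim
        cw,r=circ(np.array(pts)*1000);res=np.abs(np.linalg.norm(np.array(pts)*1000-cw,axis=1)-r);k=res<2.5
        cw,r=circ(np.array(pts)[k]*1000);cw=cw/1000
    return (cw*1000).round(1),round(r,1),k.sum(),len(k)
print("Hl",rim(160,152.3,.019,.061,range(0,360,10)))
print("Hs",rim(217.5,152,.019,.048,range(130,320,10)))
```

```text
Hl (array([624.2, 198.4]), np.float64(57.4), np.int64(36), 36)
Hs (array([633.2,  69. ]), np.float64(45.4), np.int64(19), 19)
```

Request:
send_rows:
  targets: [0,0,0,0,0,0,0.4,0,0,0,0,0,0,0.7,0,0,0,0,0,0,1,0,0,0,0,0,0,1,0,0,0,0,0,0,1]

```text
clock: 9.25
position: [0.4647, -0.3263, 0.1192]
ee_rot: [-0.0, 0.0, 1.0, 0.0]
ft_force: [0.1, -0.2, -0.1]
opening: 0.0855
finger_force: 0.0
```

Request:
send_rows:
  targets: [0,0,-0.03,0,0,0,1,0,0,-0.08,0,0,0,1,0,0,-0.13,0,0,0,1,0,0,-0.13,0,0,0,1,0,0,-0.13,0,0,0,1]

```text
clock: 9.75
position: [0.4645, -0.3262, 0.2716]
ee_rot: [0.0, 0.0, 1.0, -0.0]
ft_force: [0.9, -0.2, -0.6]
opening: 0.0856
finger_force: 0.0
```

Request:
send_rows:
  targets: [-0.0553,0.1317,0,0,0,0,1,-0.0553,0.1317,0,0,0,0,1,-0.0553,0.1317,0,0,0,0,1,-0.0553,0.1317,0,0,0,0,1,-0.0553,0.1317,0,0,0,0,1]

```text
clock: 10.25
position: [0.5482, -0.1272, 0.2702]
ee_rot: [0.0, 0.0, 1.0, -0.0]
ft_force: [0.7, -0.0, 0.1]
opening: 0.0857
finger_force: 0.0
```

Request:
send_rows:
  targets: [-0.0553,0.1317,0,0,0,0,1,-0.0553,0.1317,0,0,0,0,1,-0.0553,0.1317,0,0,0,0,1,-0.0553,0.1317,0,0,0,0,1,-0.0553,0.1317,0,0,0,0,1]

```text
clock: 10.75
position: [0.6311, 0.0705, 0.2701]
ee_rot: [0.0, 0.0, 1.0, -0.0]
ft_force: [0.9, -0.4, 0.1]
opening: 0.0853
finger_force: 0.0
```

Request:
send_rows:
  targets: [0,0,0,0,0,0,1,0,0,0,0,0,0,1,0,0,0,0,0,0,1,0,0,0,0,0,0,1,0,0,0,0,0,0,1]

```text
clock: 11.25
position: [0.6305, 0.0676, 0.2698]
ee_rot: [0.0, 0.001, 1.0, -0.0]
ft_force: [0.0, -0.5, -0.2]
opening: 0.0859
finger_force: 0.0
```

Run:
```python
from h import *
print(ctrl.state()['position'])
c=ctrl.calibration("wrist");p,d=ctrl.snapshot("wrist");cv2.imwrite("pics/w3.png",p[:,:,::-1]);P=cloud(d,c)
m=(d>.05)&(P[...,2]>.140)&(P[...,2]<.15)&(abs(P[...,1]-.07)<.03)&(abs(P[...,0]-.63)<.03);X=P[m][:,:2]*1000
print("large",len(X),cv2.minEnclosingCircle(X.astype(np.float32)))
c=ctrl.calibration("top");p,d=ctrl.snapshot("top");P=cloud(d,c);cv2.imwrite("pics/top3.png",p[:,:,::-1])
m=(d>.05)&(P[...,2]>.119)&(P[...,2]<.135)&(abs(P[...,1]+.326)<.03)&(abs(P[...,0]-.465)<.03);X=P[m][:,:2]*1000
print("med on seat",len(X),cv2.minEnclosingCircle(X.astype(np.float32)),P[m][:,2].max())
```

```text
[0.63049822 0.06756412 0.26975319]
large 532 ((632.09716796875, 69.69985961914062), 15.301568984985352)
med on seat 139 ((463.0054626464844, -325.09393310546875), 13.454346656799316) 0.1330832800911249
```

View pics/w3.png

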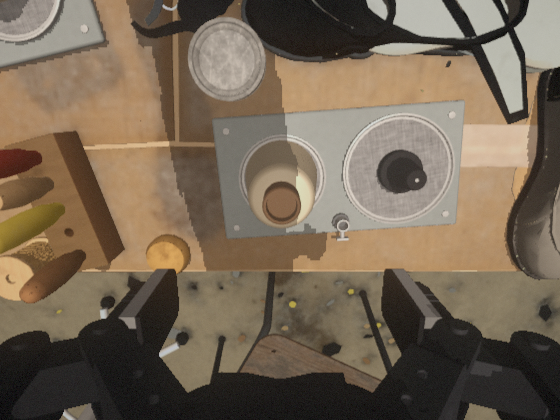

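The large nose sits at (283,203) in the picture, nearly under the tool, and the medium cone stands upright on the seat with its nose top at z=0.133. Descending to grasp the large cone.

Request:
send_rows:
  targets: [-0.003,0.005,0.11,0,0,0,1,0,0,0.11,0,0,0,1,0,0,0.11,0,0,0,1,0,0,0.08,0,0,0,1,0,0,0.043,0,0,0,1]

```text
clock: 11.85
position: [0.6305, 0.0697, 0.1313]
ee_rot: [-0.001, 0.0, 1.0, -0.0]
ft_force: [0.5, 0.4, 0.3]
opening: 0.085
finger_force: 0.0
```

Request:
send_rows:
  targets: [0,0,0,0,0,0,1,0,0,0,0,0,0,0.6,0,0,0,0,0,0,0.4,0,0,0,0,0,0,0.2,0,0,0,0,0,0,0]

```text
clock: 12.35
position: [0.6321, 0.0701, 0.1344]
ee_rot: [0.001, 0.0, 1.0, -0.0]
ft_force: [-0.9, -10.8, 28.7]
opening: 0.0284
finger_force: 52.4
```

Request:
send_rows:
  targets: [0,0,0,0,0,0,0,0,0,0,0,0,0,0,0,0,0,0,0,0,0,0,0,0,0,0,0,0,0,0,0,0,0,0,0]

```text
clock: 12.85
position: [0.6322, 0.07, 0.1346]
ee_rot: [0.001, 0.0, 1.0, -0.0]
ft_force: [-1.0, -1.7, 5.3]
opening: 0.028
finger_force: 58.8
```

Request:
send_rows:
  targets: [0,0,-0.02,0,0,0,0,0,0,-0.05,0,0,0,0,0,0,-0.08,0,0,0,0,0,0,-0.08,0,0,0,0,0,0,-0.08,0,0,0,0]

```text
clock: 13.35
position: [0.6313, 0.0703, 0.2273]
ee_rot: [-0.0, 0.0, 1.0, 0.0]
ft_force: [0.3, -0.1, -2.4]
opening: 0.028
finger_force: 59.3
```

```bash
cat >> h.py <<'E'
def rim(img,c,cw,h,R,angs):
    g=cv2.GaussianBlur(cv2.cvtColor(img,cv2.COLOR_RGB2GRAY),(3,3),0);cw=np.array(cw)
    T=np.linalg.inv(np.array(c["world_from_camera"]));K=np.array(c["camera_matrix"])
    for it in range(4):
        pts=[]
        for a in np.deg2rad(angs):
            rr=np.arange(R-.010,R+.010,.0005)
            W=np.c_[cw[0]+rr*np.cos(a),cw[1]+rr*np.sin(a),np.full_like(rr,h),np.ones_like(rr)]
            q=K@(T@W.T)[:3];q=(q[:2]/q[2]).T.astype(np.float32)
            v=cv2.remap(g,q[None,:,0],q[None,:,1],cv2.INTER_LINEAR)[0].astype(float)
            pts.append(W[np.argmax(v),:2])
        pts=np.array(pts)*1000;cw,r=circ(pts);k=abs(np.linalg.norm(pts-cw,axis=1)-r)<2.5
        cw,r=circ(pts[k]);cw=cw/1000
    return (cw*1000).round(1),round(r,1),k.sum(),len(k)
E
python3 - <<'E'
from h import *
z=np.load("w1.npz");c=dict(camera_matrix=z["K"],world_from_camera=z["T"])
print("Hl w1",rim(z["p"],c,(.625,.2),.019,.059,range(90,271,10)))
c=ctrl.calibration("top");p,d=ctrl.snapshot("top");print("Hs top",rim(p,c,(.633,.069),.019,.046,range(0,360,10)),ctrl.state()['position'])
cv2.imwrite("pics/top4.png",p[:,:,::-1])
E
```

```text
Hl w1 (array([626.2, 200.7]), np.float64(56.8), np.int64(19), 19)
Hs top (array([636.4,  73.3]), np.float64(49.6), np.int64(16), 36) [0.63260064 0.07044507 0.23158461]
```

Request:
send_rows:
  targets: [0.0025,0.04,0,0,0,0,0,0.006,0.11,0,0,0,0,0,0.007,0.13,0,0,0,0,0,0.006,0.11,0,0,0,0,0,0.0025,0.04,0,0,0,0,0]

```text
clock: 13.9
position: [0.6232, 0.2028, 0.2244]
ee_rot: [-0.001, -0.001, 1.0, 0.0]
ft_force: [0.7, 0.0, -2.8]
opening: 0.0279
finger_force: 59.6
```

Request:
send_rows:
  targets: [0,0,0,0,0,0,0,0,0,0,0,0,0,0,0,0,0,0,0,0,0,0,0,0,0,0,0,0,0,0,0,0,0,0,0]

```text
clock: 14.4
position: [0.6246, 0.1983, 0.2265]
ee_rot: [0.0, 0.001, 1.0, -0.0]
ft_force: [0.0, 0.7, -2.3]
opening: 0.0282
finger_force: 59.6
```

Run:
```python
from h import *
print(ctrl.state()['position'])
c=ctrl.calibration("top");p,d=ctrl.snapshot("top");print("Hs top",rim(p,c,(.633,.069),.019,.046,range(0,360,10)))
cv2.imwrite("pics/top5.png",p[:,:,::-1])
c=ctrl.calibration("wrist");p,d=ctrl.snapshot("wrist");print("Hs wrist",rim(p,c,(.634,.07),.019,.046,range(100,280,10)));cv2.imwrite("pics/w5.png",p[:,:,::-1])
```

```text
[0.62460181 0.19831736 0.22645228]
Hs top (array([632.8,  69. ]), np.float64(44.7), np.int64(31), 36)
Hs wrist (array([635. ,  71.7]), np.float64(44.0), np.int64(16), 18)
```

View pics/w5.png

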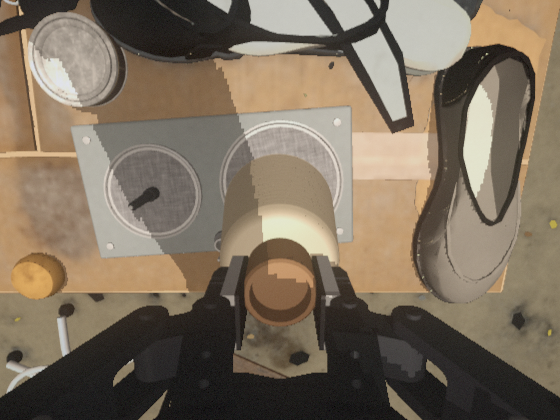

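The large cone hangs upright over its dish. The small holder's spindle is at (150,193) and its centre averages to about (634,70). Lowering.

Request:
send_rows:
  targets: [-0.002,0.004,0.03,0,0,0,0,0,0,0.06,0,0,0,0,0,0,0.07,0,0,0,0,0,0,0.06,0,0,0,0,0,0,0.04,0,0,0,0]

```text
clock: 15.0
position: [0.6244, 0.2002, 0.1464]
ee_rot: [-0.001, 0.0, 1.0, -0.0]
ft_force: [0.4, -0.1, -2.8]
opening: 0.0279
finger_force: 59.6
```

Request:
send_rows:
  targets: [0,0,0.015,0,0,0,0,0,0,0.007,0,0,0,0,0,0,0,0,0,0,0,0,0,0,0,0,0,0,0,0,0,0,0,0,0]

```text
clock: 15.5
position: [0.6254, 0.2005, 0.1426]
ee_rot: [0.001, 0.0, 1.0, 0.0]
ft_force: [0.0, 0.1, -2.8]
opening: 0.0282
finger_force: 59.6
```

8 mm remain; no contact yet. Going on in small steps.

Request:
send_rows:
  targets: [0,0,0.007,0,0,0,0,0,0,0.007,0,0,0,0,0,0,0.005,0,0,0,0,0,0,0,0,0,0,0,0,0,0,0,0,0,0]

```text
clock: 16.0
position: [0.625, 0.2004, 0.136]
ee_rot: [-0.0, 0.0, 1.0, -0.0]
ft_force: [-0.1, 0.1, -2.6]
opening: 0.0277
finger_force: 59.6
```

Request:
send_rows:
  targets: [0,0,0.003,0,0,0,0,0,0,0.002,0,0,0,0,0,0,0,0,0,0,0,0,0,0,0,0,0,0,0,0,0,0,0,0,0]

```text
clock: 16.5
position: [0.6251, 0.2004, 0.1347]
ee_rot: [0.0, 0.0, 1.0, -0.0]
ft_force: [-0.4, -0.2, -2.2]
opening: 0.0278
finger_force: 59.7
```

Request:
send_rows:
  targets: [0,0,0.003,0,0,0,0,0,0,0,0,0,0,0,0,0,0,0,0,0,0,0,0,0,0,0,0,0,0,0,0,0,0,0,0]

```text
clock: 17.0
position: [0.6254, 0.2004, 0.1346]
ee_rot: [0.001, 0.0, 1.0, 0.0]
ft_force: [-0.8, -1.3, 5.8]
opening: 0.028
finger_force: 60.6
```

Request:
send_rows:
  targets: [0,0,0,0,0,0,0.4,0,0,0,0,0,0,0.5,0,0,0,0,0,0,0.8,0,0,0,0,0,0,1,0,0,0,0,0,0,1]

```text
clock: 17.5
position: [0.625, 0.2004, 0.1336]
ee_rot: [-0.0, 0.0, 1.0, -0.0]
ft_force: [-1.2, 0.4, -0.1]
opening: 0.0835
finger_force: 0.0
```

Request:
send_rows:
  targets: [0,0,-0.03,0,0,0,1,0,0,-0.08,0,0,0,1,0,0,-0.12,0,0,0,1,0,0,-0.12,0,0,0,1,0,0,-0.12,0,0,0,1]

```text
clock: 18.0
position: [0.6248, 0.2003, 0.2769]
ee_rot: [0.0, 0.0, 1.0, 0.0]
ft_force: [1.9, 1.2, 0.7]
opening: 0.0858
finger_force: 0.0
```

Run:
```python
from h import *
print(ctrl.state()['position'])
c=ctrl.calibration("wrist");p,d=ctrl.snapshot("wrist");P=cloud(d,c);cv2.imwrite("pics/w6.png",p[:,:,::-1])
m=(d>.05)&(P[...,2]>.135)&(P[...,2]<.16)&(abs(P[...,1]-.20)<.03)&(abs(P[...,0]-.625)<.03);X=P[m][:,:2]*1000
print("large",len(X),cv2.minEnclosingCircle(X.astype(np.float32)),np.percentile(P[m][:,2],97))
```

```text
[0.62483992 0.20034418 0.2769197 ]
large 1175 ((625.2127685546875, 199.98159790039062), 15.376072883605957) 0.14611563480702308
```

Request:
send_rows:
  targets: [0.0623,-0.133,0,0,0,0,1,0.0623,-0.133,0,0,0,0,1,0.0623,-0.133,0,0,0,0,1,0.0623,-0.133,0,0,0,0,1,0.0623,-0.133,0,0,0,0,1]

```text
clock: 18.55
position: [0.5306, -0.0004, 0.2753]
ee_rot: [0.0, -0.0, 1.0, -0.0]
ft_force: [0.2, -1.3, -0.3]
opening: 0.0853
finger_force: 0.0
```

Request:
send_rows:
  targets: [0.0623,-0.133,0,0,0,0,1,0.0623,-0.133,0,0,0,0,1,0.0623,-0.133,0,0,0,0,1,0.0623,-0.133,0,0,0,0,1,0.0623,-0.133,0,0,0,0,1]

```text
clock: 19.05
position: [0.4371, -0.1999, 0.2755]
ee_rot: [0.001, 0.0, 1.0, -0.0]
ft_force: [1.3, 0.1, -0.7]
opening: 0.0859
finger_force: 0.0
```

Request:
send_rows:
  targets: [0,0,0,0,0,0,1,0,0,0,0,0,0,1,0,0,0,0,0,0,1,0,0,0,0,0,0,1,0,0,0,0,0,0,1]

```text
clock: 19.55
position: [0.4386, -0.1976, 0.2747]
ee_rot: [-0.0, -0.001, 1.0, 0.0]
ft_force: [0.2, -0.0, 0.4]
opening: 0.0854
finger_force: 0.0
```

Run:
```python
from h import *
print(ctrl.state()['position'])
c=ctrl.calibration("wrist");p,d=ctrl.snapshot("wrist");P=cloud(d,c);cv2.imwrite("pics/w7.png",p[:,:,::-1])
m=(d>.05)&(P[...,2]>.116)&(P[...,2]<.13)&(abs(P[...,1]+.2)<.03)&(abs(P[...,0]-.438)<.03);X=P[m][:,:2]*1000
print("small",len(X),cv2.minEnclosingCircle(X.astype(np.float32)),np.median(X,0))
print("Hm wrist",rim(p,c,(.438,-.199),.019,.052,range(90,271,10)))
c=ctrl.calibration("top");z=np.load("top2.npz");print("Hm top",rim(z["p"],c,(.438,-.199),.019,.052,range(0,360,10)))
```

```text
[ 0.43855711 -0.1975683   0.27474094]
small 295 ((437.9539794921875, -198.3285675048828), 11.176589012145996) [ 438.21682793 -198.02104829]
Hm wrist (array([ 439. , -197.9]), np.float64(49.9), np.int64(18), 19)
Hm top (array([ 437.6, -199.1]), np.float64(50.9), np.int64(21), 36)
```

View pics/w7.png

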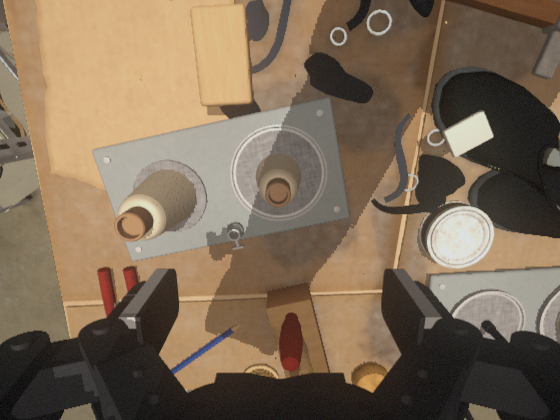

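The large cone stands on its holder: nose top 0.146, axis (625,200). In the wrist view the small nose is at (278,192) on the medium dish, and the medium cone stands on the seat with its nose at (134,224). Grasping the small cone.

Request:
send_rows:
  targets: [0,-0.0025,0.1,0,0,0,1,0,0,0.13,0,0,0,1,0,0,0.13,0,0,0,1,0,0,0.11,0,0,0,1,0,0,0.072,0,0,0,1]

```text
clock: 20.1
position: [0.4373, -0.1982, 0.1099]
ee_rot: [-0.001, -0.001, 1.0, 0.0]
ft_force: [-0.6, 0.7, 0.3]
opening: 0.0853
finger_force: 0.0
```

Request:
send_rows:
  targets: [0,0,0,0,0,0,1,0,0,0,0,0,0,0.6,0,0,0,0,0,0,0.4,0,0,0,0,0,0,0.2,0,0,0,0,0,0,0]

```text
clock: 20.6
position: [0.4386, -0.1995, 0.1131]
ee_rot: [0.001, 0.0, 1.0, -0.0]
ft_force: [-0.4, 0.1, -0.6]
opening: 0.0284
finger_force: 0.0
```

Request:
send_rows:
  targets: [0,0,0,0,0,0,0,0,0,0,0,0,0,0,0,0,0,0,0,0,0,0,0,0,0,0,0,0,0,0,0,0,0,0,0]

```text
clock: 21.1
position: [0.4386, -0.1995, 0.1131]
ee_rot: [0.001, 0.0, 1.0, -0.0]
ft_force: [-0.7, 0.7, 6.4]
opening: 0.0195
finger_force: 58.4
```

Request:
send_rows:
  targets: [0,0,-0.03,0,0,0,0,0,0,-0.08,0,0,0,0,0,0,-0.14,0,0,0,0,0,0,-0.14,0,0,0,0,0,0,-0.14,0,0,0,0]

```text
clock: 21.6
position: [0.4376, -0.1991, 0.2734]
ee_rot: [0.0, 0.0, 1.0, -0.0]
ft_force: [0.8, -0.7, -0.9]
opening: 0.0197
finger_force: 58.7
```

Request:
send_rows:
  targets: [-0.028,0.038,0,0,0,0,0,-0.065,0.09,0,0,0,0,0,-0.093,0.128,0,0,0,0,0,-0.093,0.128,0,0,0,0,0,-0.093,0.128,0,0,0,0,0]

```text
clock: 22.1
position: [0.5503, -0.0441, 0.2714]
ee_rot: [0.0, 0.0, 1.0, -0.0]
ft_force: [0.9, -0.5, -0.6]
opening: 0.0197
finger_force: 58.8
```

Request:
send_rows:
  targets: [-0.093,0.128,0,0,0,0,0,-0.093,0.128,0,0,0,0,0,-0.065,0.09,0,0,0,0,0,-0.028,0.04,0,0,0,0,0,0,0,0,0,0,0,0]

```text
clock: 22.6
position: [0.6339, 0.0717, 0.2702]
ee_rot: [-0.001, -0.001, 1.0, -0.0]
ft_force: [-0.4, -0.4, -0.7]
opening: 0.02
finger_force: 58.8
```

Request:
send_rows:
  targets: [0,0,0,0,0,0,0,0,0,0,0,0,0,0,0,0,0,0,0,0,0,0,0,0,0,0,0,0,0,0,0,0,0,0,0]

```text
clock: 23.1
position: [0.6333, 0.0695, 0.2715]
ee_rot: [0.0, 0.0, 1.0, -0.0]
ft_force: [-0.3, -0.6, -0.6]
opening: 0.0195
finger_force: 58.8
```

Run:
```python
from h import *
print(ctrl.state()['position'])
c=ctrl.calibration("top");p,d=ctrl.snapshot("top");cv2.imwrite("pics/top8.png",p[:,:,::-1]);print("Hm",rim(p,c,(.438,-.199),.019,.052,range(0,360,10)))
c=ctrl.calibration("wrist");p,d=ctrl.snapshot("wrist");cv2.imwrite("pics/w8.png",p[:,:,::-1]);P=cloud(d,c)
m=(d>.05)&(abs(P[...,1]-.07)<.03)&(abs(P[...,0]-.634)<.03)&(P[...,2]>.25);X=P[m]*1000
if len(X): print(len(X),np.median(X,0),np.ptp(X,0))
```

```text
[0.63326568 0.06947324 0.27146077]
Hm (array([ 437.5, -199.2]), np.float64(50.5), np.int64(36), 36)
26715 [623.33398242  70.23580598 330.5045089 ] [ 33.12128785  59.99577076 107.0174155 ]
```

View pics/w8.png

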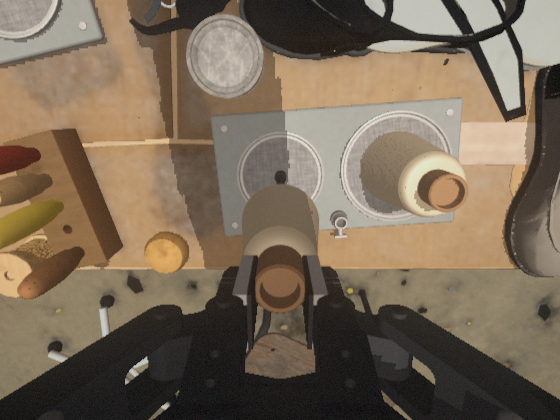

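The small cone hangs upright over the small holder, with the collar visible at (281,177) just behind its foot. The large cone stands upright at right. Lowering.

Request:
send_rows:
  targets: [-0.002,0.003,0.06,0,0,0,0,0,0,0.11,0,0,0,0,0,0,0.13,0,0,0,0,0,0,0.12,0,0,0,0,0,0,0.07,0,0,0,0]

```text
clock: 23.7
position: [0.6326, 0.0708, 0.1211]
ee_rot: [-0.002, 0.0, 1.0, -0.0]
ft_force: [-0.7, -0.1, -1.0]
opening: 0.0195
finger_force: 58.8
```

Request:
send_rows:
  targets: [0,0,0.03,0,0,0,0,0,0,0.015,0,0,0,0,0,0,0,0,0,0,0,0,0,0,0,0,0,0,0,0,0,0,0,0,0]

```text
clock: 24.2
position: [0.6348, 0.071, 0.1119]
ee_rot: [0.001, 0.0, 1.0, 0.0]
ft_force: [0.7, -0.1, -0.9]
opening: 0.02
finger_force: 58.8
```

Request:
send_rows:
  targets: [0,0,0.01,0,0,0,0,0,0,0.01,0,0,0,0,0,0,0.007,0,0,0,0,0,0,0,0,0,0,0,0,0,0,0,0,0,0]

```text
clock: 24.7
position: [0.6339, 0.0709, 0.1024]
ee_rot: [-0.0, 0.0, 1.0, -0.0]
ft_force: [-0.1, -0.1, -1.2]
opening: 0.0195
finger_force: 58.8
```

Request:
send_rows:
  targets: [0,0,0.005,0,0,0,0,0,0,0.004,0,0,0,0,0,0,0,0,0,0,0,0,0,0,0,0,0,0,0,0,0,0,0,0,0]

```text
clock: 25.2
position: [0.6344, 0.0711, 0.1013]
ee_rot: [0.001, 0.0, 1.0, 0.0]
ft_force: [-3.3, 0.7, 9.5]
opening: 0.02
finger_force: 60.1
```

Request:
send_rows:
  targets: [0,0,0,0,0,0,0.3,0,0,0,0,0,0,0.5,0,0,0,0,0,0,0.8,0,0,0,0,0,0,1,0,0,0,0,0,0,1]

```text
clock: 25.7
position: [0.634, 0.071, 0.0996]
ee_rot: [-0.0, 0.0, 1.0, -0.0]
ft_force: [0.1, 0.5, 0.1]
opening: 0.0821
finger_force: 0.0
```

Request:
send_rows:
  targets: [0,0,-0.03,0,0,0,1,0,0,-0.11,0,0,0,1,0,0,-0.14,0,0,0,1,0,0,-0.14,0,0,0,1,0,0,-0.14,0,0,0,1]

```text
clock: 26.2
position: [0.6337, 0.0709, 0.2703]
ee_rot: [0.0, 0.0, 1.0, -0.0]
ft_force: [1.0, -0.3, -0.1]
opening: 0.0852
finger_force: 0.0
```

Run:
```python
from h import *
print(ctrl.state()['position'])
c=ctrl.calibration("wrist");p,d=ctrl.snapshot("wrist");P=cloud(d,c);cv2.imwrite("pics/w9.png",p[:,:,::-1])
m=(d>.05)&(P[...,2]>.10)&(P[...,2]<.125)&(abs(P[...,1]-.07)<.025)&(abs(P[...,0]-.634)<.025);X=P[m][:,:2]*1000
print("small",len(X),cv2.minEnclosingCircle(X.astype(np.float32)),np.percentile(P[m][:,2],97))
```

```text
[0.63371757 0.07092011 0.27029616]
small 522 ((633.8724365234375, 72.15596771240234), 11.0860595703125) 0.11010121994386325
```

Request:
send_rows:
  targets: [0.0563,-0.1323,0,0,0,0,1,0.0563,-0.1323,0,0,0,0,1,0.0563,-0.1323,0,0,0,0,1,0.0563,-0.1323,0,0,0,0,1,0.0563,-0.1323,0,0,0,0,1]

```text
clock: 26.75
position: [0.5487, -0.1288, 0.2686]
ee_rot: [0.0, -0.0, 1.0, -0.0]
ft_force: [1.4, 0.5, 0.6]
opening: 0.0852
finger_force: 0.0
```

Request:
send_rows:
  targets: [0.0563,-0.1323,0,0,0,0,1,0.0563,-0.1323,0,0,0,0,1,0.0563,-0.1323,0,0,0,0,1,0.0563,-0.1323,0,0,0,0,1,0.0563,-0.1323,0,0,0,0,1]

```text
clock: 27.25
position: [0.4641, -0.3274, 0.2687]
ee_rot: [0.0, 0.0, 1.0, -0.0]
ft_force: [0.8, -0.5, 0.3]
opening: 0.0854
finger_force: 0.0
```

Request:
send_rows:
  targets: [0,0,0,0,0,0,1,0,0,0,0,0,0,1,0,0,0,0,0,0,1,0,0,0,0,0,0,1,0,0,0,0,0,0,1]

```text
clock: 27.75
position: [0.4656, -0.3249, 0.268]
ee_rot: [0.0, -0.001, 1.0, -0.0]
ft_force: [-0.4, 0.1, -0.3]
opening: 0.0854
finger_force: 0.0
```

Run:
```python
from h import *
print(ctrl.state()['position'])
c=ctrl.calibration("wrist");p,d=ctrl.snapshot("wrist");P=cloud(d,c);cv2.imwrite("pics/w10.png",p[:,:,::-1])
m=(d>.05)&(P[...,2]>.122)&(P[...,2]<.14)&(abs(P[...,1]+.326)<.03)&(abs(P[...,0]-.465)<.03);X=P[m][:,:2]*1000
print("med",len(X),cv2.minEnclosingCircle(X.astype(np.float32)),np.percentile(P[m][:,2],97))
print("Hm wrist",rim(p,c,(.438,-.199),.019,.052,range(90,271,10)))
```

```text
[ 0.46561359 -0.32491046  0.26802356]
med 497 ((464.9332275390625, -324.6362609863281), 13.272191047668457) 0.13013622002910513
Hm wrist (array([ 439.9, -198.9]), np.float64(50.5), np.int64(18), 19)
```

The small cone is seated: nose top 0.110 against the expected 0.109. Grasping the medium cone from the seat.

Request:
send_rows:
  targets: [0,-0.002,0.1,0,0,0,1,0,0,0.12,0,0,0,1,0,0,0.12,0,0,0,1,0,0,0.09,0,0,0,1,0,0,0.06,0,0,0,1]

```text
clock: 28.3
position: [0.4645, -0.3253, 0.1188]
ee_rot: [-0.001, -0.0, 1.0, 0.001]
ft_force: [-0.0, -0.1, 0.7]
opening: 0.0857
finger_force: 0.0
```

Request:
send_rows:
  targets: [0,0,0,0,0,0,1,0,0,0,0,0,0,0.6,0,0,0,0,0,0,0.4,0,0,0,0,0,0,0.2,0,0,0,0,0,0,0]

```text
clock: 28.8
position: [0.4655, -0.3268, 0.1218]
ee_rot: [0.001, 0.0, 1.0, -0.0]
ft_force: [-0.1, 0.4, -0.4]
opening: 0.0281
finger_force: 0.1
```

Request:
send_rows:
  targets: [0,0,0,0,0,0,0,0,0,0,0,0,0,0,0,0,0,0,0,0,0,0,0,0,0,0,0,0,0,0,0,0,0,0,0]

```text
clock: 29.3
position: [0.4655, -0.3266, 0.1219]
ee_rot: [0.001, 0.0, 1.0, -0.0]
ft_force: [0.0, 1.0, 5.2]
opening: 0.0239
finger_force: 58.5
```

Request:
send_rows:
  targets: [0,0,-0.02,0,0,0,0,0,0,-0.05,0,0,0,0,0,0,-0.08,0,0,0,0,0,0,-0.08,0,0,0,0,0,0,-0.08,0,0,0,0]

```text
clock: 29.8
position: [0.4649, -0.3264, 0.2151]
ee_rot: [-0.0, 0.0, 1.0, -0.0]
ft_force: [-0.1, 0.1, -2.1]
opening: 0.0236
finger_force: 58.9
```

Request:
send_rows:
  targets: [0,0,0,0,0,0,0,0,0,0,0,0,0,0,0,0,0,0,0,0,0,0,0,0,0,0,0,0,0,0,0,0,0,0,0]

```text
clock: 30.3
position: [0.4648, -0.3263, 0.213]
ee_rot: [-0.001, 0.0, 1.0, 0.0]
ft_force: [0.2, 0.3, -2.3]
opening: 0.0238
finger_force: 58.9
```

Request:
send_rows:
  targets: [0.008,0.04,0,0,0,0,0,0.023,0.11,0,0,0,0,0,0.026,0.126,0,0,0,0,0,0.023,0.11,0,0,0,0,0,0.008,0.04,0,0,0,0,0]

```text
clock: 30.8
position: [0.4372, -0.1956, 0.2138]
ee_rot: [-0.0, -0.001, 1.0, 0.001]
ft_force: [0.3, -0.5, -1.6]
opening: 0.0243
finger_force: 59.1
```

Request:
send_rows:
  targets: [0,0,0,0,0,0,0,0,0,0,0,0,0,0,0,0,0,0,0,0,0,0,0,0,0,0,0,0,0,0,0,0,0,0,0]

```text
clock: 31.3
position: [0.4387, -0.1994, 0.2136]
ee_rot: [-0.0, 0.001, 1.0, -0.0]
ft_force: [-0.4, -0.2, -1.0]
opening: 0.0238
finger_force: 59.1
```

Request:
send_rows:
  targets: [0,0,0.03,0,0,0,0,0,0,0.05,0,0,0,0,0,0,0.06,0,0,0,0,0,0,0.05,0,0,0,0,0,0,0.03,0,0,0,0]

```text
clock: 31.8
position: [0.438, -0.1986, 0.1461]
ee_rot: [-0.001, 0.0, 1.0, 0.0]
ft_force: [1.1, -0.8, -1.7]
opening: 0.0234
finger_force: 59.1
```

Request:
send_rows:
  targets: [0,0,0.02,0,0,0,0,0,0,0.01,0,0,0,0,0,0,0,0,0,0,0,0,0,0,0,0,0,0,0,0,0,0,0,0,0]

```text
clock: 32.3
position: [0.439, -0.1988, 0.1393]
ee_rot: [0.0, 0.0, 1.0, -0.0]
ft_force: [0.6, -0.0, -0.8]
opening: 0.0239
finger_force: 59.1
```

17 mm to go, no contact.

Request:
send_rows:
  targets: [0,0,0.015,0,0,0,0,0,0,0.015,0,0,0,0,0,0,0.01,0,0,0,0,0,0,0.007,0,0,0,0,0,0,0,0,0,0,0]

```text
clock: 32.8
position: [0.4385, -0.1986, 0.1243]
ee_rot: [-0.0, 0.0, 1.0, 0.0]
ft_force: [-0.1, -0.7, -1.3]
opening: 0.0239
finger_force: 59.1
```

Request:
send_rows:
  targets: [0,0,0.004,0,0,0,0,0,0,0.003,0,0,0,0,0,0,0,0,0,0,0,0,0,0,0,0,0,0,0,0,0,0,0,0,0]

```text
clock: 33.3
position: [0.4387, -0.1987, 0.1227]
ee_rot: [0.0, 0.0, 1.0, -0.0]
ft_force: [-0.4, -0.9, -1.5]
opening: 0.0241
finger_force: 59.1
```

Request:
send_rows:
  targets: [0,0,0.003,0,0,0,0,0,0,0.001,0,0,0,0,0,0,0,0,0,0,0,0,0,0,0,0,0,0,0,0,0,0,0,0,0]

```text
clock: 33.8
position: [0.439, -0.1987, 0.1219]
ee_rot: [0.0, 0.0, 1.0, -0.0]
ft_force: [-0.9, 1.8, 6.1]
opening: 0.024
finger_force: 60.0
```

Request:
send_rows:
  targets: [0,0,0,0,0,0,0.3,0,0,0,0,0,0,0.5,0,0,0,0,0,0,0.8,0,0,0,0,0,0,1,0,0,0,0,0,0,1]

```text
clock: 34.3
position: [0.4386, -0.1987, 0.1213]
ee_rot: [-0.0, 0.0, 1.0, -0.0]
ft_force: [0.3, 0.0, 0.0]
opening: 0.0819
finger_force: 0.0
```

Request:
send_rows:
  targets: [0,0,-0.03,0,0,0,1,0,0,-0.1,0,0,0,1,0,0,-0.14,0,0,0,1,0,0,-0.14,0,0,0,1,0,0,-0.14,0,0,0,1]

```text
clock: 34.8
position: [0.4383, -0.1986, 0.2889]
ee_rot: [0.0, 0.0, 1.0, -0.0]
ft_force: [1.1, -1.0, 0.2]
opening: 0.0855
finger_force: 0.0
```

Request:
send_rows:
  targets: [0.1,0,0,0,0,0,1,0.1,0,0,0,0,0,1,0.1,0,0,0,0,0,1,0.05,0,0,0,0,0,1,0,0,0,0,0,0,1]

```text
clock: 35.3
position: [0.3324, -0.1986, 0.2873]
ee_rot: [0.0, 0.001, 1.0, -0.0]
ft_force: [0.3, 0.2, -0.3]
opening: 0.0852
finger_force: 0.0
```

Run:
```python
from h import *
print(ctrl.state()['position'])
c=ctrl.calibration("top");p,d=ctrl.snapshot("top");P=cloud(d,c);cv2.imwrite("pics/end.png",p[:,:,::-1])
c2=ctrl.calibration("scene");p2,d2=ctrl.snapshot("scene");cv2.imwrite("pics/end_s.png",p2[:,:,::-1])
for n,x,y,zt in(("L",.625,.2,.145),("M",.4385,-.199,.129),("S",.634,.071,.109)):
    m=(d>.05)&(abs(P[...,2]-zt)<.007)&(abs(P[...,1]-y)<.022)&(abs(P[...,0]-x)<.022);X=P[m]*1000
    if len(X)>5: print(n,len(X),cv2.minEnclosingCircle(X[:,:2].astype(np.float32)),np.percentile(X[:,2],90))
print("tin",P[203,240],"brush",P[296,362])
a=np.load("top0.npz")["p"]
for n,s in dict(tin=np.s_[180:226,216:264],brush=np.s_[268:322,343:380]).items(): print(n,"mean diff",np.abs(a[s].astype(int)-p[s]).mean())
```

```text
[ 0.33243131 -0.19862244  0.28729322]
L 116 ((622.4907836914062, 198.6819305419922), 15.638691902160645) 145.76862261662143
M 90 ((436.3877258300781, -197.6318817138672), 13.128961563110352) 129.58523343950577
S 63 ((632.3493041992188, 71.16248321533203), 11.893841743469238) 110.04406219532348
tin [0.5114813  0.01224796 0.02305067] brush [ 0.32433972 -0.13254073  0.73575259]
tin mean diff 15.916817632850242
brush mean diff 86.33433433433433
```

View pics/end_s.png

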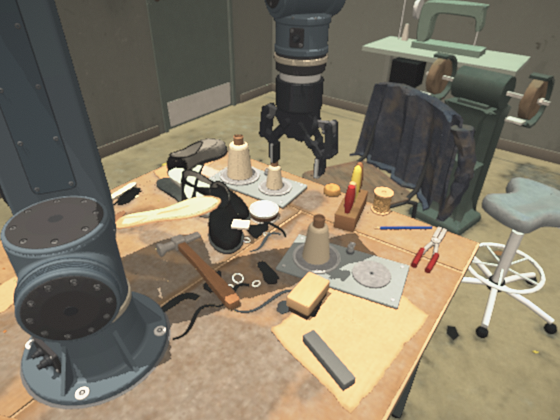

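View pics/end.png

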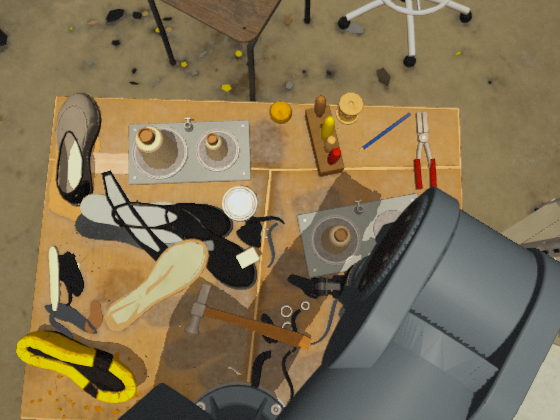

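Both end views show the three cones upright on their own holders: large at (148,138), small at (214,143) and medium at (340,237) from above. Their nose tops are at the expected heights. The tin and brush are where they started, and the arm is clear.

```bash
python3 -c "
from station import ctrl
print(ctrl.close_job())"
```

```text
the job is handed in; nothing more can be done
None
```

All three cones stand upright and released on their own holders, the tin and brush look unmoved in the end pictures, and the job was handed in at about 35 s of the 128 s allowed; no verdict was returned.

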